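# Stop the tube mixer rocking with a wedge

### The arm

A 6-joint arm with a two-finger parallel gripper is mounted at the origin on the work surface. World frame = base frame: x ahead of the robot, y to its left, z up, the work surface at z = 0. Lengths are in m, angles in rad, forces in N, time in s.
With the tool pointing down it reaches from about 0.25 to 0.85 m from the base axis. Payload 12.5 kg.
Tool frame: the origin (TCP) lies between the finger pads; the fingertips stand 22 mm ahead of it and the grasp point (between the pads) lies 3 mm ahead of it (tip_extent is the distance from the TCP to the fingertips, in m); z points along the fingers, y is the direction in which the jaws open and shut (so a half turn about z gives the same grasp; the last joint's range is limited). The gripper opens to 93 mm and grips with 3 to 60 N. Pads are 15 mm wide; open, the fingers measure 128 mm over their backs; the gripper's body (75 mm by 188 mm) begins 65 mm behind the grasp point.
Start: joints at [1.187, 0.351, 1.652, -0, 1.139, -0.085], TCP at [0.162, 0.526, 0.241] pointing down, gripper open.
Joint ranges: [-2.75, 2.75], [-0.79, 2.1], [0.01, 2.65], [-1.57, 4.71], [0.07, 3.14], [-2.87, 2.87]. Speed limits (rad/s): [2.22, 2.22, 2.79, 3.14, 3.14, 3.14].

### API

Orientations are given as a rotation vector (axis times angle).
In Python, from plant import * gives the robot as it stands. The module is installed in compiled form; this text tells all that it offers.
- The arm moves only by the tool servo_tool, never from a script. Its arguments are lists of equal length, an entry for each row: "delta_pos": the shift along the tool's x, y, z in mm, a list of three; "rotation": the turn, a rotation vector about the tool's x, y, z in rad, a list of three; "jaw": the closure, from 0 (fully open) to 1 (shut). A call has 1 to 8 rows; each row shifts and turns the pose as measured when the row begins, along the tool's axes as they then stand; what a row does not reach is not made up. A row lasts 1/10 s, in which the tool goes at most 50 mm and 8.59 degrees, less where a joint would pass 70% of its speed; a pose out of reach is approached as far as the arm can. A call is refused whole if a number of a shift passes 50 or a number of a turn 0.15, either way. A call with a gripper value outside its range is refused whole. The fingers move at their own pace and stop on an object; the grip force is fixed at half the most. Time passes only in rows, so rows that do not move let the fingers close. It gives the time, the measured TCP pose, the force and the opening at its end, in the units of the state.
- state(): the state, without advancing time (a new reading comes with each control period).
- snapshot(name): name is "scene" or "top"; returns the picture (400x640x3 uint8, red, green, blue); there is no depth.
- get_calibration(name): a dict with "mtx" (3x3 intrinsics, pixels), "rvec" (rotation vector, rad) and "tvec" (3), from world to camera coordinates, as OpenCV has them. Camera axes: x right, y down, z forward; pixel columns grow to the right and rows downward; lengths in m; the calibration is good to about 2 mm. A picture is of the moment at which its call begins. get_calibration takes no time and is no camera call.
- sign_off(): hands the job in, once; it reports no verdict.
The state is a dict: "time": time; "joints": joint angles; "joint_vel": joint speeds; "joint_efforts": joint torques, N m; "tool_pos": TCP position; "tcp_rot": TCP orientation; "ft_force": force on the tool from outside, world axes, zero at the start; "torque": the same for the moment, N m; "opening": finger opening in m.
Only numpy, scipy, OpenCV 4.12 (cv2) and the standard library are available. Lean on these libraries where they do the work, as an engineer would, in place of code of your own. Each camera call takes 0.05 s, during which the arm holds its last target. There are 200 camera calls.

### The job

The white tube mixer rocks because the foot under its red-dotted corner is too short. Without picking anything up, push the orange wedge, thin end first, under that foot until it takes up the gap but does not jack the mixer up, then press down firmly on the red dot with a fingertip to prove that the mixer no longer rocks; push the wedge further and press again if it still does. Leave the mixer where it stands and everything else alone, and finish with the hand clear.

Things in the scene. Friction and masses are not known exactly. Their poses are not given: they have to be found in the camera images.
- mixer: Low white tube mixer, 200 (its x) x 210 (its y) mm, about 3.5 kg. Origin: centre of its footprint at table level; x points away from its near face, y to its left, z up. Casing 18 to 72 mm above the table, near face at x -100 mm, on 4 round rubber feet 20 mm across at x +-80, y +-85 mm. Grey tube block on the far half of its top (caps up to 112 mm high), flush key pad at the near right.
- short_foot (a point): Point on the table right below the short foot (mixer x -80, y +85 mm, 20 mm behind the near face). This foot hangs 5 to 10 mm above the table (unknown), so the mixer stands level on the other three; a downward push of about 3 to 6 N on the red dot tips this corner until the foot lands, and it tips back when let go. Axes as the mixer's.
- red_dot (a point): Centre of the red round sticker, 24 mm across, on the flat top of the mixer (72 mm above the table), straight over the short foot. There is 20 mm of flat top from it to the near and left edges, and 80 mm to the tube block. A press of about 10 N is a fair test. Axes as the mixer's.
- wedge: Loose orange wedge, 120 (its x) x 50 (its y) mm, 60 g, flat on the table. 3 mm thick at its thin +x end, which points to the short foot, sloping evenly to 18 mm at the upright -x end face. Origin: centre of its underside. Slides with under 1.5 N; once the foot loads it, the push rises steeply within a few mm: about 5 N means seated, over about 12 N shoves or jacks up the mixer.
- rack_a: Bystander: grey tube rack, 100 x 200 x 50 mm, green caps; origin at the centre of its underside.
- crate: Bystander: open red plastic crate, 190 x 280 x 85 mm; origin at the centre of its underside.
- cup_a: Bystander: sample cup with yellow lid, 60 mm across, 65 mm high; origin at the centre of its underside.
- cup_b: Bystander: sample cup with red lid, 60 mm across, 65 mm high; origin at the centre of its underside.
- label_roll: Bystander: paper label roll lying flat, 90 mm across, 50 mm high; origin at the centre of its underside.
- scanner: Bystander: white hand scanner on a black foot, about 100 x 70 x 65 mm; origin at the centre of its underside.
Mind the look-alikes: they are no part of the job. Several things look just like the wedge: the one meant starts farthest to the robot's left.

How it is judged:
By the outcome, as a careful person would: the job done as asked, in the order asked, and still so for the second after the job is handed in, with the robot touching nothing.
It also fails if it takes over 48 s, if anything falls off the work surface, if the arm or the gripper's body presses on something with over 40 N, if the wrist force passes 120 N, or if a joint passes its speed limit or range.

## Working session

There is one attempt and no reset: what is moved stays moved. The work goes in short steps, Python scripts to look and compute and a tool call to move; the robot and the scene stay as the last step left them, time stands still between calls to the robot, and variables do not carry over. Pictures are saved under pics/ and viewed, about 8 in all and at most 12, crops included, and the job is handed in when it is done.

Besides the shell and the picture viewer there is one more tool, called after "Request:" as a command line: name --argument value ..., lists and objects as JSON in quotes. servo_tool: Moves the arm, as the interface text tells. Its arguments: {"type":"object","properties":{"delta_pos":{"type":"array"},"rotation":{"type":"array"},"jaw":{"type":"array"}},"required":["delta_pos","rotation","jaw"]}

```bash
mkdir -p pics; python3 - <<'E'
from plant import *
import cv2
for n in ("scene","top"):
    cv2.imwrite(f"pics/{n}0.png",snapshot(n)[:,:,::-1]); c=get_calibration(n); print(n,c)
s=state(); print(s)
E
```

```text
scene {'mtx': array([[390.3698387 ,   0.        , 316.04040416],
       [  0.        , 390.3698387 , 198.70859752],
       [  0.        ,   0.        ,   1.        ]]), 'rvec': array([ 1.82457235,  1.36742794, -0.73618292]), 'tvec': array([-0.1227932 , -0.23624033,  1.78246371])}
top {'mtx': array([[463.95405431,   0.        , 319.00031241],
       [  0.        , 463.95405431, 196.08098469],
       [  0.        ,   0.        ,   1.        ]]), 'rvec': array([ 2.16646052, -2.2087151 ,  0.05065509]), 'tvec': array([-0.02859218,  0.52301651,  1.32308086])}
{'time': 0.1, 'joints': array([ 1.18740087e+00,  3.51202917e-01,  1.65233490e+00,  1.55739480e-05,
        1.13909242e+00, -8.45479622e-02]), 'joint_vel': array([-0.00084895, -0.00015421, -0.00115001, -0.00027131,  0.00019451,
       -0.00058007]), 'joint_efforts': array([ 7.50555555e-04, -4.98031175e+01, -2.85705024e+01,  6.99977763e-02,
        2.38120527e-02, -1.11631783e-05]), 'tool_pos': array([0.16177206, 0.52538343, 0.24015356]), 'tcp_rot': array([-4.67655848e-01, -3.10633258e+00,  1.58014493e-03]), 'ft_force': array([-1.11875444,  0.24900677,  0.10523304]), 'torque': array([ 0.04744778, -0.00525581,  0.05082066]), 'opening': 0.09329112537173109}
```

View pics/scene0.png

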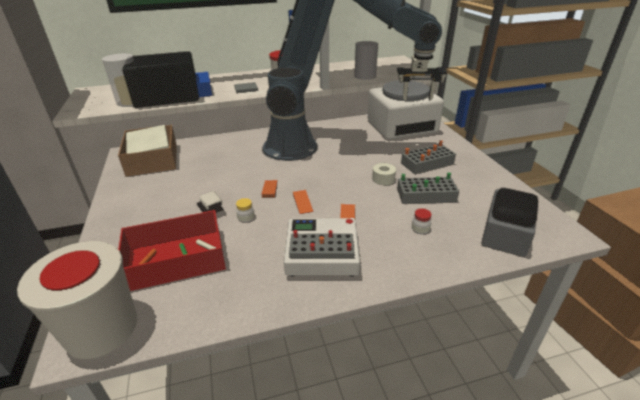

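View pics/top0.png

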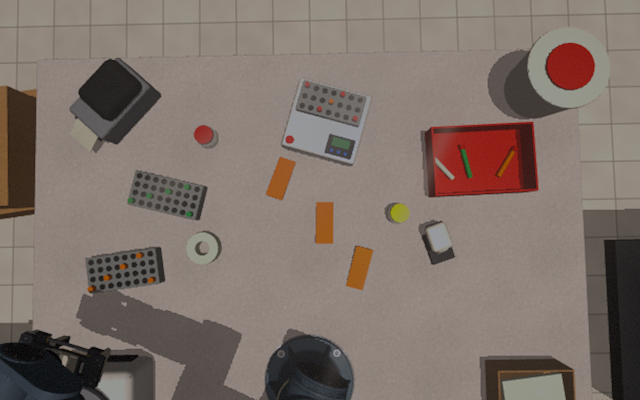

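The top view shows the mixer at about (327,122), its red dot at (290,140), and the target wedge at (281,179), which is the leftmost of three. I'll enlarge that area.

```bash
python3 - <<'E'
import cv2
a=cv2.imread("pics/top0.png")[70:210,250:390]
cv2.imwrite("pics/c1.png",cv2.resize(a,(560,560),interpolation=cv2.INTER_CUBIC)) # x4
E
```

```text
(no output)
```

View pics/c1.png

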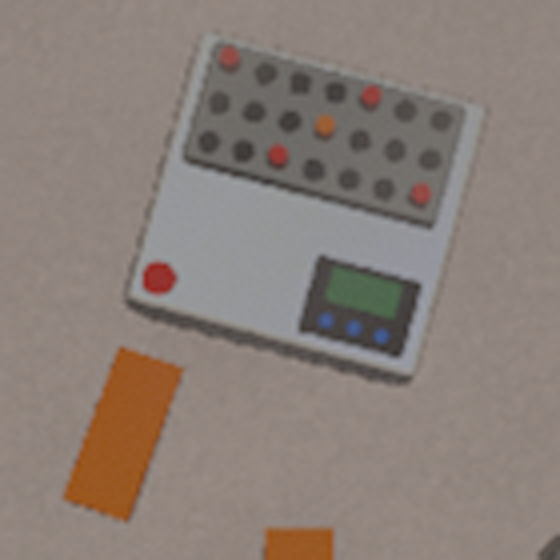

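The crop (4x, offset 250,70) shows the dot at (158,278). The mixer's top corners are (128,297), (408,374), (482,103) and (205,35). The wedge's thin end is (122,347)-(184,368) and its thick end is (64,498)-(129,520).

```bash
cat > h.py <<'E'
import numpy as np, cv2
from plant import *
from scipy.optimize import least_squares
from scipy.spatial.transform import Rotation as R
C=get_calibration("top")
def proj(P): return cv2.projectPoints(np.array(P,float).reshape(-1,1,3),C["rvec"],C["tvec"],C["mtx"],None)[0][:,0]
def w(p,L):
    L=np.array(L,float);c,s=np.cos(p[2]),np.sin(p[2])
    return np.c_[p[0]+c*L[:,0]-s*L[:,1],p[1]+s*L[:,0]+c*L[:,1],L[:,2]]
def fit(L,px,p0):
    r=least_squares(lambda p:(proj(w(p,L))-px).ravel(),p0); return r.x,np.sqrt(np.mean(r.fun**2))
def unproj(px,z):
    return least_squares(lambda q:(proj([[q[0],q[1],z]])[0]-px),[.5,0]).x
ML=np.array([[-.1,.105,.072],[-.1,-.105,.072],[.1,-.105,.072],[.1,.105,.072],[-.08,.085,.072]])
WL=np.array([[.06,.025,.003],[.06,-.025,.003],[-.06,-.025,.018],[-.06,.025,.018]])
E
python3 - <<'E'
from h import *
o=np.array([250,70]); f=lambda q:(np.array(q)+.5)/4-.5+o
mp,e=fit(ML,f([(128,297),(408,374),(482,103),(205,35),(158,278)]),[.7,0,-.2]);print("mixer",mp,e)
wp,e2=fit(WL,f([(122,347),(184,368),(129,520),(64,498)]),[.5,.1,-.2]);print("wedge",wp,e2)
sf=w(mp,[[-.08,.085,0]])[0];print("foot",sf,"dot unproj",unproj(f((158,278)),.072))
d=sf[:2]-wp[:2];print("wedge->foot dist, bearing",np.hypot(*d),np.arctan2(d[1],d[0]))
c,s=np.cos(wp[2]),np.sin(wp[2]);print("in wedge frame",c*d[0]+s*d[1],-s*d[0]+c*d[1])
print("thick end centre",w(wp,[[-.06,0,.018]]))
print(R.from_rotvec(state()["tcp_rot"]).as_matrix().round(3))
E
```

```text
mixer [ 0.73109472 -0.06293438 -0.28675198] 1.2868535361978608
wedge [ 0.57793323  0.07096974 -0.35436525] 0.2716423976119259
foot [0.67840257 0.04122193 0.        ] dot unproj [0.67933961 0.04079781]
wedge->foot dist, bearing 0.10478082131185103 -0.28786426916430485
in wedge frame 0.10454921638223752 0.006962892261562867
thick end centre [[0.52166121 0.09178944 0.018     ]]
[[-0.956  0.294 -0.   ]
 [ 0.294  0.956 -0.001]
 [ 0.    -0.001 -1.   ]]
```

Request:
servo_tool --delta_pos '[[-40,-28,0],[-40,-28,0],[-40,-28,0],[-40,-28,0],[-40,-28,5],[-40,-28,5],[-40,-28,10],[-40,-28,10]]' --rotation '[[0,0,0],[0,0,0],[0,0,0],[0,0,0],[0,0,0],[0,0,0],[0,0,0],[0,0,0]]' --jaw '[0.87,0.87,0.87,0.87,0.87,0.87,0.87,0.87]'

```text
time: 0.9
tool_pos: [0.4037, 0.2135, 0.2097]
tcp_rot: [0.453, 3.108, -0.0]
ft_force: [0.7, 0.4, -0.1]
opening: 0.0337
```

```bash
cat > go.py <<'E'
import sys
from h import *
def tgt(x,y,z,yaw=-.287):
    s=state();Rm=R.from_rotvec(s["tcp_rot"])
    Rt=R.from_matrix(np.c_[[-np.cos(yaw),-np.sin(yaw),0],[-np.sin(yaw),np.cos(yaw),0],[0,0,-1]])
    print("t",s["time"],"p",s["tool_pos"].round(4),"d_tool mm",(Rm.inv().apply(np.array([x,y,z])-s["tool_pos"])*1000).round(1),"rot",(Rm.inv()*Rt).as_rotvec().round(4),"F",s["ft_force"].round(2),"op",s["opening"])
tgt(*map(float,sys.argv[1:4]))
E
python3 go.py .498 .0989 .028
```

```text
t 0.9 p [0.4037 0.2135 0.2097] d_tool mm [-123.   -82.9  181.8] rot [-0.0001  0.0006 -0.0028] F [ 0.73  0.36 -0.11] op 0.03365557943720543
```

Request:
servo_tool --delta_pos '[[-35,-25,10],[-35,-25,25],[-31,-20,30],[-18,-9,35],[0,0,40],[0,0,25],[0,0,0]]' --rotation '[[0,0,0],[0,0,0],[0,0,0],[0,0,0],[0,0,0],[0,0,0],[0,0,0]]' --jaw '[0.87,0.87,0.87,0.87,0.87,0.87,0.87]'

```text
time: 1.6
tool_pos: [0.5005, 0.094, 0.0387]
tcp_rot: [0.466, 3.105, 0.0]
ft_force: [-0.2, -0.4, 0.5]
opening: 0.0119
```

```bash
python3 go.py .498 .0989 .028
```

```text
t 1.6 p [0.5005 0.094  0.0387] d_tool mm [ 3.8  4.  10.7] rot [ 0.0006  0.0023 -0.0108] F [-0.24 -0.4   0.54] op 0.011934303652394203
```

Request:
servo_tool --delta_pos '[[4,4,6],[0,0,5],[0,0,0]]' --rotation '[[0,0,-0.011],[0,0,0],[0,0,0]]' --jaw '[0.87,0.87,0.87]'

```text
time: 1.9
tool_pos: [0.4984, 0.1, 0.0292]
tcp_rot: [0.446, 3.106, 0.001]
ft_force: [-0.1, -0.1, -0.1]
opening: 0.0123
```

```bash
python3 go.py .498 .0989 .028; cat > look.py <<'E'
import sys
from h import *
a=snapshot("top")[:,:,::-1][90:210,240:360]
b=snapshot("scene")[:,:,::-1][165:285,270:390]
f=lambda i:cv2.resize(i,(400,400),interpolation=cv2.INTER_CUBIC)
cv2.imwrite(sys.argv[1],np.hstack([f(a),f(b)]))
E
python3 look.py pics/l1.png
```

```text
t 1.9 p [0.4984 0.1    0.0292] d_tool mm [ 0.1 -1.1  1.2] rot [0.0014 0.004  0.0019] F [-0.09 -0.08 -0.09] op 0.01232314309734564
```

View pics/l1.png

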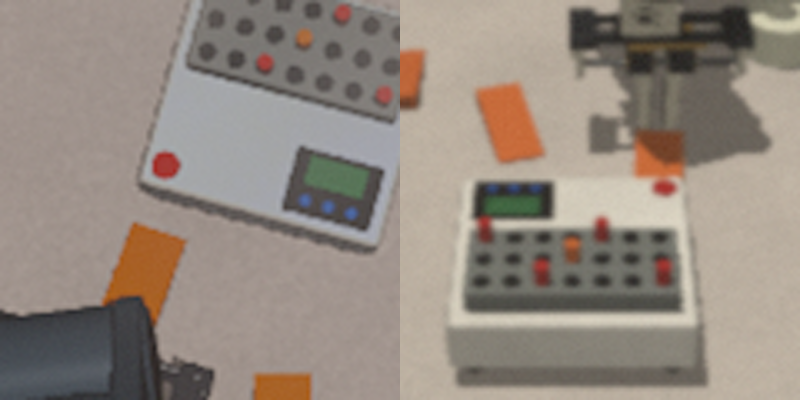

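The fingers stand just behind the thick end and the wedge hasn't moved. Pushing now.

Request:
servo_tool --delta_pos '[[-5,-1,1],[-5,0,0],[-5,0,0],[-5,0,0],[-5,0,0],[-5,0,0],[-5,0,0],[-5,0,0]]' --rotation '[[0,0,0],[0,0,0],[0,0,0],[0,0,0],[0,0,0],[0,0,0],[0,0,0],[0,0,0]]' --jaw '[0.87,0.87,0.87,0.87,0.87,0.87,0.87,0.87]'

```text
time: 2.8
tool_pos: [0.5408, 0.0867, 0.0305]
tcp_rot: [0.446, 3.103, 0.002]
ft_force: [-0.5, -0.4, 1.5]
opening: 0.0122
```

```bash
python3 go.py .5412 .0862 .028; python3 look.py pics/l2.png
```

```text
t 2.8 p [0.5408 0.0867 0.0305] d_tool mm [-0.5 -0.3  2.5] rot [0.0026 0.0068 0.0017] F [-0.54 -0.44  1.52] op 0.012249415914018071
```

View pics/l2.png

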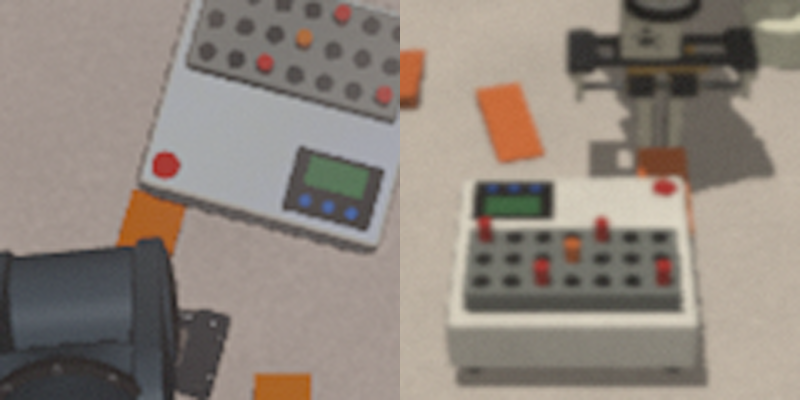

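The wedge's thin end is now just past the near face, in line with the dot. I'll keep pushing and watch the force.

Request:
servo_tool --delta_pos '[[-5,0,2],[-5,0,0.5],[-5,0,0.5],[-4,0,0.5],[0,0,0]]' --rotation '[[0,0.006,0],[0,0,0],[0,0,0],[0,0,0],[0,0,0]]' --jaw '[0.87,0.87,0.87,0.87,0.87]'

```text
time: 3.4
tool_pos: [0.5608, 0.0809, 0.0267]
tcp_rot: [0.447, 3.109, 0.004]
ft_force: [-0.5, 1.0, 0.7]
opening: 0.0123
```

Request:
servo_tool --delta_pos '[[-3,0,0.3],[-3,0,0.3]]' --rotation '[[0,0,0],[0,0,0]]' --jaw '[0.87,0.87]'

```text
time: 3.6
tool_pos: [0.5665, 0.0792, 0.026]
tcp_rot: [0.446, 3.109, 0.004]
ft_force: [-0.4, -0.3, -0.1]
opening: 0.0119
```

Request:
servo_tool --delta_pos '[[-3,0,0],[-3,0,0]]' --rotation '[[0,0,0],[0,0,0]]' --jaw '[0.87,0.87]'

```text
time: 3.8
tool_pos: [0.5727, 0.0774, 0.026]
tcp_rot: [0.446, 3.109, 0.004]
ft_force: [-0.2, 0.3, 0.0]
opening: 0.012
```

Request:
servo_tool --delta_pos '[[-3,0,0],[-2,0,0]]' --rotation '[[0,0,0],[0,0,0]]' --jaw '[0.87,0.87]'

```text
time: 4.0
tool_pos: [0.5781, 0.0758, 0.026]
tcp_rot: [0.446, 3.109, 0.004]
ft_force: [-0.1, 0.3, 0.6]
opening: 0.012
```

Request:
servo_tool --delta_pos '[[-2,0,0],[-2,0,0]]' --rotation '[[0,0,0],[0,0,0]]' --jaw '[0.87,0.87]'

```text
time: 4.2
tool_pos: [0.5822, 0.0746, 0.026]
tcp_rot: [0.446, 3.109, 0.004]
ft_force: [-1.2, 0.5, 0.8]
opening: 0.0122
```

Request:
servo_tool --delta_pos '[[-2,0,0],[-2,0,0]]' --rotation '[[0,0,0],[0,0,0]]' --jaw '[0.87,0.87]'

```text
time: 4.4
tool_pos: [0.5859, 0.0735, 0.026]
tcp_rot: [-0.446, -3.109, -0.004]
ft_force: [-6.5, 1.7, 5.8]
opening: 0.0121
```

Request:
servo_tool --delta_pos '[[-2,0,0],[-1,0,0]]' --rotation '[[0,0,0],[0,0,0]]' --jaw '[0.87,0.87]'

```text
time: 4.6
tool_pos: [0.5871, 0.073, 0.026]
tcp_rot: [-0.446, -3.104, -0.003]
ft_force: [-5.2, 2.8, 4.1]
opening: 0.0121
```

Request:
servo_tool --delta_pos '[[-2,0,0],[-1,0,0]]' --rotation '[[0,0,0],[0,0,0]]' --jaw '[0.87,0.87]'

```text
time: 4.8
tool_pos: [0.5877, 0.0728, 0.0259]
tcp_rot: [-0.445, -3.098, -0.003]
ft_force: [-5.7, 2.7, 3.8]
opening: 0.0119
```

The push is about 6 N along the wedge, so it's seated. I'll back off, shut the fingers and move over the dot.

Request:
servo_tool --delta_pos '[[10,0,0],[25,0,-10],[0,0,-40],[0,0,-45],[0,0,-30],[0,0,0]]' --rotation '[[0,0,0],[0,0,0],[0,0,0],[0,0,0],[0,0,0],[0,0,0]]' --jaw '[0.87,0.87,1,1,1,1]'

```text
time: 5.4
tool_pos: [0.5517, 0.083, 0.1542]
tcp_rot: [-0.444, -3.097, -0.002]
ft_force: [-0.8, 0.6, -0.7]
opening: 0.0001
```

```bash
python3 go.py .679 .041 .125; python3 look.py pics/l3.png
```

```text
t 5.4 p [0.5517 0.083  0.1542] d_tool mm [-134.4   -4.6   27.5] rot [-0.0004 -0.0126  0.0022] F [-0.78  0.55 -0.65] op 0.00011761060313019724
```

View pics/l3.png

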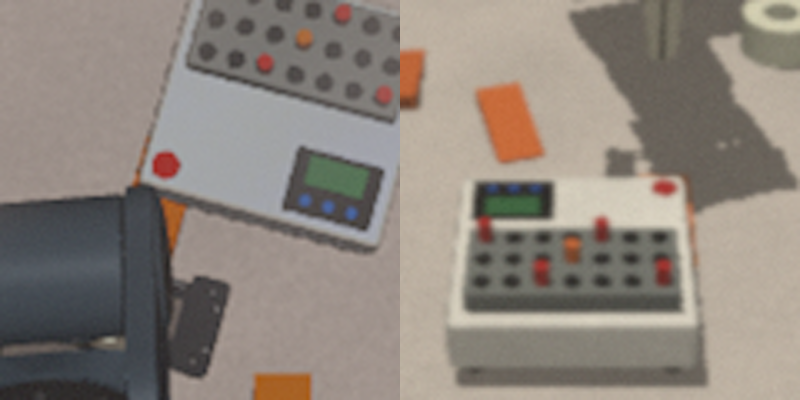

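The mixer is unmoved (dot still at 166,165). The wedge shows about 5 mm beyond the mixer's left side, as it should when centred on the foot.

Request:
servo_tool --delta_pos '[[-35,-2,0],[-40,-2,0],[-35,0,5],[-22,0,10],[0,0,10],[0,0,0]]' --rotation '[[0,-0.012,0],[0,0,0],[0,0,0],[0,0,0],[0,0,0],[0,0,0]]' --jaw '[1,1,1,1,1,1]'

```text
time: 6.1
tool_pos: [0.6737, 0.0408, 0.1114]
tcp_rot: [-0.442, -3.091, 0.006]
ft_force: [-0.3, 0.4, -0.4]
opening: 0.0002
```

```bash
python3 go.py .679 .041 .098
```

```text
t 6.1 p [0.6737 0.0408 0.1114] d_tool mm [-5.3  1.7 13.3] rot [-0.0065 -0.0187  0.0028] F [-0.26  0.36 -0.45] op 0.00017628393288459743
```

Request:
servo_tool --delta_pos '[[-5,2,2],[0,0,3],[0,0,3],[0,0,2]]' --rotation '[[-0.006,-0.018,0],[0,0,0],[0,0,0],[0,0,0]]' --jaw '[1,1,1,1]'

```text
time: 6.5
tool_pos: [0.6768, 0.0427, 0.1002]
tcp_rot: [-0.443, -3.109, 0.0]
ft_force: [-0.8, -1.1, -0.3]
opening: 0.0005
```

```bash
python3 go.py .679 .041 .094; python3 look.py pics/l4.png
```

```text
t 6.5 p [0.6768 0.0427 0.1002] d_tool mm [-2.6 -1.   6.2] rot [-0.0004 -0.0013  0.004 ] F [-0.8  -1.09 -0.32] op 0.0005248737566467996
```

View pics/l4.png

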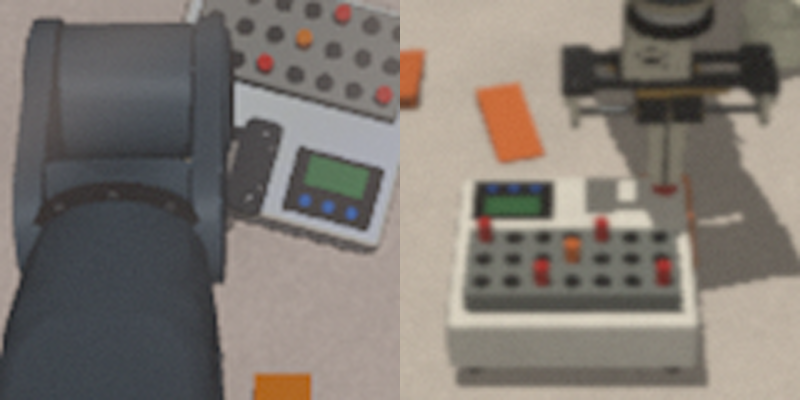

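The fingertips hover right over the dot. Next I press in small steps.

Request:
servo_tool --delta_pos '[[-2.5,-1,2],[0,0,2],[0,0,1]]' --rotation '[[0,0,0],[0,0,0],[0,0,0]]' --jaw '[1,1,1]'

```text
time: 6.9
tool_pos: [0.6794, 0.0408, 0.0956]
tcp_rot: [-0.443, -3.11, 0.0]
ft_force: [0.5, 0.1, 0.5]
opening: 0.0005
```

Request:
servo_tool --delta_pos '[[0,0,1]]' --rotation '[[0,0,0]]' --jaw '[1]'

```text
time: 7.0
tool_pos: [0.6795, 0.0407, 0.0945]
tcp_rot: [-0.443, -3.11, 0.0]
ft_force: [0.4, 1.2, 0.4]
opening: 0.0003
```

Request:
servo_tool --delta_pos '[[0,0,1]]' --rotation '[[0,0,0]]' --jaw '[1]'

```text
time: 7.1
tool_pos: [0.6795, 0.0408, 0.0935]
tcp_rot: [-0.443, -3.11, 0.0]
ft_force: [-3.4, 1.1, 8.5]
opening: 0.0006
```

Request:
servo_tool --delta_pos '[[0,0,1]]' --rotation '[[0,0,0]]' --jaw '[1]'

```text
time: 7.2
tool_pos: [0.6796, 0.0408, 0.0934]
tcp_rot: [-0.443, -3.11, -0.0]
ft_force: [-5.7, 0.5, 13.6]
opening: 0.0006
```

Request:
servo_tool --delta_pos '[[0,0,0.8],[0,0,0.8],[0,0,0.8],[0,0,0.8]]' --rotation '[[0,0,0],[0,0,0],[0,0,0],[0,0,0]]' --jaw '[1,1,1,1]'

```text
time: 7.6
tool_pos: [0.6796, 0.0408, 0.0935]
tcp_rot: [0.443, 3.11, -0.0]
ft_force: [-3.6, -0.1, 8.2]
opening: 0.0004
```

Request:
servo_tool --delta_pos '[[0,0,-5],[0,0,-20],[0,0,-40],[0,0,-40],[20,0,-30],[45,0,0],[45,0,0],[45,0,0]]' --rotation '[[0,0,0],[0,0,0],[0,0,0],[0,0,0],[0,0,0],[0,0,0],[0,0,0],[0,0,0]]' --jaw '[1,1,1,1,1,1,1,1]'

```text
time: 8.4
tool_pos: [0.5295, 0.0839, 0.2344]
tcp_rot: [0.447, 3.106, 0.001]
ft_force: [0.1, 0.6, -0.0]
opening: 0.0006
```

Request:
servo_tool --delta_pos '[[45,0,0],[35,30,0],[35,30,0],[35,30,0],[30,30,0],[0,0,0]]' --rotation '[[0,0,0],[0,0,0],[0,0,0],[0,0,0],[0,0,0],[0,0,0]]' --jaw '[1,1,1,1,1,1]'

```text
time: 9.0
tool_pos: [0.3808, 0.2553, 0.2367]
tcp_rot: [0.448, 3.102, 0.005]
ft_force: [-0.2, -0.5, -0.4]
opening: 0.0005
```

```bash
python3 look.py pics/l5.png
```

```text
(no output)
```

View pics/l5.png

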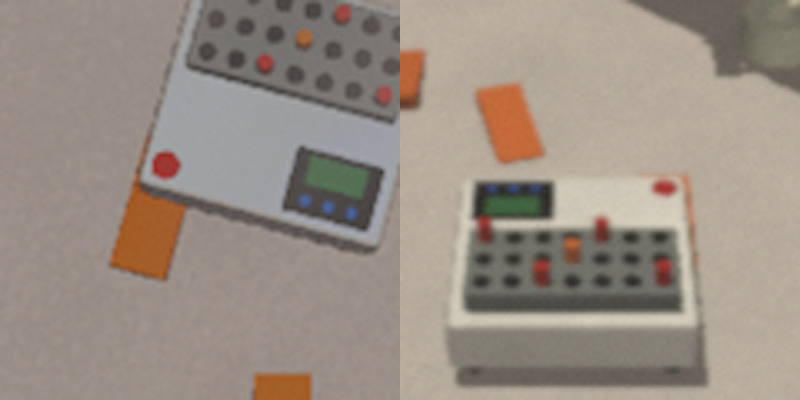

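```bash
python3 - <<'E'
from h import *
print("wedge end",unproj(np.array([281.3,171.4]),.018),"expected ~[.595 .071]")
a=cv2.imread("pics/top0.png").astype(np.float32)[75:165,275:375]; b=np.ascontiguousarray(snapshot("top")[:,:,::-1]).astype(np.float32)[75:165,275:375]
g=lambda i:cv2.cvtColor(i,cv2.COLOR_BGR2GRAY)[0:55,15:90].copy()
print("mixer shift px",cv2.phaseCorrelate(g(a),g(b)))
s=state();print(s["time"],s["ft_force"].round(2),s["tool_pos"]); sign_off()
E
```

```text
wedge end [0.59567166 0.06875695] expected ~[.595 .071]
mixer shift px ((0.4258554843879736, -0.06307140724609539), 0.953400330013699)
9.15 [ 1.16 -1.81  0.28] [0.38309814 0.25213671 0.23645387]
the job is handed in; nothing more can be done
```

The wedge is seated under the short foot, the mixer no longer rocked when I pressed the red dot, and the job is handed in at 9.15 s.

- **Wedge:** I pushed the leftmost orange wedge, thin end first, along the mixer's x axis with two nearly closed fingers. The push rose to about 6 N (7 N at most in the readings) over the last few mm, and I stopped there. That is just over the 5 N mark for seated and well under the 12 N limit.
- **Press:** I pressed the dot with the closed fingertips up to 13.6 N and held it, with 8 N at the end. The contact stopped at the expected top height and gave less than 1 mm, against the 5 to 10 mm it would have dropped if the foot were still hanging. One press was enough.
- **Last checks:** The wedge's end sits within about 2 mm of where the push left it. The hand was clear, closed and about 0.24 m up.
- **Weaker check:** Image matching put the mixer's shift at 0.43 px, roughly 1 mm. I took this as noise because its dot and edges look unchanged in the pictures. The mixer's outline also fitted its stated size only to about 1.3 px, but the dot and the foot agreed to 1 mm.

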